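# Clear the service fixture and rock its locating block free

## Robot

A 7-joint arm with a two-finger parallel gripper is mounted at the origin on the work surface. World frame = base frame: x ahead of the robot, y to its left, z up, the work surface at z = 0. Lengths are in m, angles in degrees, forces in N, time in s.
With the tool pointing down it reaches from about 0.4 to 0.85 m from the base axis. Payload 4.5 kg.
Tool frame: the origin (TCP) lies between the finger pads; the fingertips stand 8 mm ahead of it and the grasp point (between the pads) lies 11 mm behind it; z points along the fingers, y is the line along which they close (so a half turn about z gives the same grasp; the last joint's range is limited). The gripper opens to 88 mm and grips with 3 to 60 N. Pads are 18 mm wide; open, the fingers measure 123 mm over their backs; the gripper's body (75 mm by 187 mm) begins 45 mm behind the grasp point.
Start: joints at [74.416, 39.483, -11.15, 89.685, 9.013, 51.709, -12.324], TCP at [0.188, -0.596, 0.247] pointing down, gripper open.
Joint ranges: [-172.22, 172.22], [-26.19, 119.32], [-84.43, 86.54], [7.71, 146.69], [-57.33, 237.33], [2.42, 119.75], [-152.13, 152.13]. Speed limits (degrees/s): [147.25, 147.25, 180, 180, 180, 180, 180].

## Interface

Orientations are given as a 3x3 rotation matrix whose columns are the frame's x, y, z axes.
In Python, from workcell import * gives the robot as it stands. The module is installed in compiled form; this text tells all that it offers.
- The arm moves only by the tool carry_out, never from a script. Its argument "commands" is a list of rows, each an object with "xyz": the shift along the tool's x, y, z scaled (see below), a list of three; "dr": the turn, a rotation vector about the tool's x, y, z scaled (see below), a list of three; "grip": the opening, from -1 (shut) to 1 (fully open), so that 0 is half open. In form: [{"xyz": [tx, ty, tz], "dr": [ax, ay, az], "grip": grip}, ...]. A call has 1 to 8 rows; each row shifts and turns the commanded pose from where the row before left it, along the tool's axes as they then stand; what a row does not reach is not made up. The controller multiplies each number of a shift by 50 mm and each number of a turn by 0.12 rad. A row lasts 1/10 s, in which the tool goes at most 50 mm and 8.59 degrees, less where a joint would pass 70% of its speed; a pose out of reach is approached as far as the arm can. A call with a number of a shift or a turn outside -1 to 1 is refused whole. A call with a gripper value outside its range is refused whole. The fingers move at their own pace and stop on an object; "squeeze" is the grip in N (left out, the last holds). Time passes only in rows, so rows that do not move let the fingers close. It gives the time, the measured TCP pose, the force, the opening and the grip force at its end, in the units of the state.
- read_state(): the state, without advancing time (a new reading comes with each control period).
- snapshot(name): name is "scene" or "top" or "wrist"; returns a dict with "image" (400x640x3 uint8, blue, green, red), "z_map" (400x640 float32, m along the optical axis (not along the pixel's ray), 0 where there is no reading), "fovy" (degrees; the focal length in pixels is half the picture's height over the tangent of half this angle, whatever the lens; pixels are square), "cx", "cy" (the principal point, pixels), "k1" (the pictures are not rectified: a ray, as slopes to the right and down, at radius r is drawn at 1 + k1 r^2 times it, then the intrinsics apply), "xyz" and "orientation" of the camera in the world; the wrist camera has in their place "T_tool_cam" (4x4, takes a point from camera to tool coordinates, whose origin is the TCP and whose axes are the flange's). Camera axes: x right, y down, z forward; pixel columns grow to the right and rows downward; lengths in m; the calibration is good to about 2 mm. A picture is of the moment at which its call begins: read the wrist's pose just before it.
- finish_job(): hands the job in; it is judged then, once.
The state is a dict: "time_s": time; "joint_pos": joint angles; "dq": joint speeds; "effort": joint torques, N m; "ee_pos": TCP position; "orientation": TCP orientation; "force": force on the tool from outside, world axes, zero at the start; "ft_torque": the same for the moment, N m; "finger_gap": finger opening in m; "grip_force": force on a finger pad.
Only numpy, scipy, OpenCV 4.12 (cv2) and the standard library are available. Lean on these libraries where they do the work, as an engineer would, in place of code of your own. Each camera call takes 0.05 s, during which the arm holds its last target. There are 200 camera calls.

## Task

Pick up the scraper block and wipe the three copper chips off the fixture's plate onto the bench with it, then stand the scraper on the bench beside the plate. After that take the yellow-headed locating block by its head and rock it side to side (towards one brass keeper, then the other) until both have been pushed back and it comes free; finish while still holding it upright just clear, a few centimetres straight above its pocket. Keep the gripper itself off the chips and the fixture, and leave the other things on the bench alone.

Things in the scene. Friction and masses are not known exactly. Their poses are not given: they have to be found in the camera images.
- fixture: Service fixture fixed to the bench: light grey metal plate 24 mm thick, top at z = 24 mm. Origin on the bench, z up; the plate spans x = -65 to +65 and y = -165 to +135 mm of this frame. Chips lie on its negative-y half; the pocket with the block is at x = 0, y = +70 mm between two blue guides (44 by 20 mm, tops at z = 58 mm) that span 30 to 50 mm from the pocket's centre along +y and -y.
- pocket (a point): Centre of the pocket's mouth, level with the plate's top, axes as the fixture's. The pocket is 33 mm (x) by 16 mm (y), 14 mm deep; the block's foot has 2 mm play to each side in y, so the block can lean about the fixture's x axis. From each guide a flat brass keeper (24 mm wide, 5 mm thick, mid-height 24 mm above the plate) reaches into the block's groove.
- block: Locating block, 102 mm tall, 0.2 to 0.33 kg, standing on the pocket's floor. Origin under its foot's centre, axes as the fixture's. Foot 30 (x) by 12 (y) by 19 mm; steel body 30 by 24 mm with 6 mm deep grooves in both y faces, z = 32 to 44 mm, where the keepers lock it against a straight pull. Grip the yellow head, 30 (x) by 24 (y), z = 56 to 102 mm, across its x faces.
- keeper_left (a joint): How far the keeper on the fixture's +y side is pushed back into its guide: 0 (in the groove) to 0.0085 m. It slides stiffly (8 N) along y and stays where pushed. Leaning the block about 0.2 to 0.25 rad this way about its foot pushes it back. The block lifts out upright once both are back 12 mm in sum (best 6 mm or more each).
- keeper_right (a joint): The same for the keeper on the fixture's -y side, pushed back by leaning the block towards -y.
- scraper: Scraper block standing on the bench, about 0.16 kg. Origin at the centre of its underside, z up. Black blade 120 (x) by 30 (y) by 30 mm tall with a flat underside; on it an orange handle 70 (x) by 26 (y) mm, from z = 30 to 85 mm, to be gripped across its y faces.
- chip1: Loose copper chip 18 by 12 by 7 mm, 10 g, lying on the plate at the start. Origin at its centre.
- chip2: Loose copper chip 18 by 12 by 7 mm, 10 g, lying on the plate at the start. Origin at its centre.
- chip3: Loose copper chip 18 by 12 by 7 mm, 10 g, lying on the plate at the start. Origin at its centre.
- grease: Bystander: small jar, 56 mm diameter, 55 mm tall, origin under its centre.
- first_stage: Bystander: round steel regulator body, 52 mm diameter, 66 mm tall, origin under its centre.
- parts_tray: Bystander: blue open tray 90 by 120 by 30 mm, origin under its centre.
Mind the look-alikes: they are no part of the job. Leave any green or purple look-alike of the scraper alone. Leave any brown look-alike of the block alone.

How it is judged (in metres and radians):
On the way, in this order (a step that is already met when the one before it is completed fails the run):
1. all three chips wiped off the plate with the scraper in the gripper (height (world z) of each of chip1, chip2, chip3 below 0.017 m and contact force between the fingers and scraper above 0.5 N), for 0.1 s.
2. then both keepers pushed back more than 2 mm by rocking the block (value of joint each of keeper_left, keeper_right above 0.002 m), for 0.1 s.
At the end, for the whole second after the job is handed in: Chips off the plate (centres below 17 mm); scraper upright on the bench within 0.2 rad; block held still by the gripper, foot 8 to 80 mm above the plate's top, within 40 mm sideways of the pocket's centre and 0.26 rad of upright, touching neither fixture nor scraper (height (world z) of each of chip1, chip2, chip3 below 0.017 m and z of block in the frame of pocket between 0.008 and 0.08 m and horizontal distance between block and pocket below 0.04 m and angle between block's own z axis and vertical below 0.26 rad and linear speed of block below 0.03 m/s and contact force between the fingers and block above 1 N and contact force between block and fixture below 0.1 N and contact force between block and scraper below 0.1 N and height (world z) of scraper below 0.01 m and angle between scraper's own z axis and vertical below 0.2 rad and linear speed of scraper below 0.02 m/s); the arm keeps its last pose, push and grip.
It fails at once if the gripper or arm touches a chip (contact force between any of the fingers, the arm and chip1 above 0.5 N or contact force between any of the fingers, the arm and chip2 above 0.5 N or contact force between any of the fingers, the arm and chip3 above 0.5 N).
It fails at once if the gripper or arm presses on the fixture or its keepers (over 5 N) (contact force between any of the fingers, the arm and fixture above 5 N).
It fails at once if a bystander is moved more than 20 mm (distance of any of grease, first_stage, parts_tray from where it was at the start of the episode above 0.02 m).
It also fails if it takes over 72 s, if anything falls off the work surface, if the arm or the gripper's body presses on something with over 40 N, if the wrist force passes 120 N, or if a joint passes its speed limit or range.

## Working session

There is one attempt and no reset: what is moved stays moved. The work goes in short steps, Python scripts to look and compute and a tool call to move; the robot and the scene stay as the last step left them, time stands still between calls to the robot, and variables do not carry over. Pictures are saved under pics/ and viewed, at most 10 in all, crops included, and the job is handed in when it is done.

Besides the shell and the picture viewer there is one more tool, called by a JSON object that holds its "method" and its "body". carry_out: Moves the arm, as the interface text tells. Its arguments: {"type":"object","properties":{"commands":{"type":"array"},"squeeze":{"type":"number"}},"required":["commands"]}

```bash
mkdir -p pics
cat > h.py <<'E'
from workcell import *
import numpy as np, cv2
def cam(n):
    st=read_state(); s=snapshot(n)
    f=200/np.tan(np.radians(s["fovy"])/2)
    if "T_tool_cam" in s:
        T=np.eye(4);T[:3,:3]=np.array(st["orientation"]);T[:3,3]=st["ee_pos"]
        T=T@np.array(s["T_tool_cam"])
    else:
        T=np.eye(4);T[:3,:3]=np.array(s["orientation"]);T[:3,3]=s["xyz"]
    s["T"]=T;s["K"]=np.array([[f,0,s["cx"]],[0,f,s["cy"]],[0,0,1]]);return s
def und(s,uv):
    uv=np.asarray(uv,float).reshape(-1,1,2)
    return cv2.undistortPoints(uv,s["K"],np.array([s["k1"],0,0,0.])).reshape(-1,2)
def onplane(s,uv,z):
    d=np.c_[und(s,uv),np.ones(len(np.asarray(uv).reshape(-1,2)))]@s["T"][:3,:3].T
    o=s["T"][:3,3];return o+d*((z-o[2])/d[:,2])[:,None]
def cloud(s):
    v,u=np.mgrid[0:400,0:640];uv=np.c_[u.ravel(),v.ravel()]
    z=s["z_map"].ravel();p=np.c_[und(s,uv)*z[:,None],z]@s["T"][:3,:3].T+s["T"][:3,3]
    p[z==0]=np.nan;return p.reshape(400,640,3)
def blobs(s,lo,hi,amin=60):
    m=cv2.inRange(cv2.cvtColor(s["image"],cv2.COLOR_BGR2HSV),lo,hi);c=cloud(s)
    n,l,st,ce=cv2.connectedComponentsWithStats(m)
    for i in range(1,n):
        if st[i,4]>=amin:
            q=c[l==i];q=q[~np.isnan(q[:,0])]
            yield i,ce[i],st[i,4],q,l==i
E
python3 - <<'E'
from h import *
for n in("scene","top"):
    s=cam(n);cv2.imwrite(f"pics/{n}0.png",s["image"]);print(n,s["T"].round(3).tolist(),s["k1"],s["fovy"])
print(read_state())
E
```

```text
scene [[0.499, 0.703, -0.507, 1.089], [0.867, -0.412, 0.282, -0.131], [-0.011, -0.58, -0.815, 0.892], [0.0, 0.0, 0.0, 1.0]] 0.02200497549353836 46.75831787601826
top [[-0.001, -0.989, 0.145, 0.418], [-1.0, 0.004, 0.018, 0.127], [-0.018, -0.145, -0.989, 1.119], [0.0, 0.0, 0.0, 1.0]] -0.11750493947835511 44.92153466462343
{'time_s': 0.1, 'joint_pos': array([ 74.41412531,  39.52823411, -11.14343372,  89.73670382,
         9.01273899,  51.70951649, -12.32426351]), 'dq': array([-0.03622018, -0.08396048,  0.06283374, -0.0741851 , -0.07006457,
        0.00820485, -0.01016484]), 'effort': array([-2.64470065e-03, -5.28502750e+01, -1.27120335e+00, -1.53837740e+01,
       -5.25341230e-02,  1.96536006e-03,  5.17232388e-05]), 'ee_pos': array([ 0.18795735, -0.59550635,  0.24600129]), 'orientation': array([[ 9.53583770e-01,  3.01127237e-01, -6.17131142e-04],
       [ 3.01127838e-01, -9.53582605e-01,  1.49668608e-03],
       [-1.37792579e-04, -1.61305092e-03, -9.99998690e-01]]), 'force': array([ 0.32709988, -0.92312181, -0.06990321]), 'ft_torque': array([ 0.0233132 , -0.02353009, -0.0059273 ]), 'grip_force': 0.0, 'finger_gap': 0.08812556974217842}
```

View pics/scene0.png

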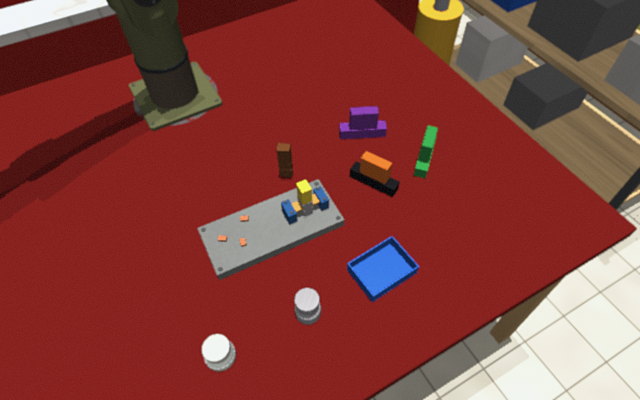

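View pics/top0.png

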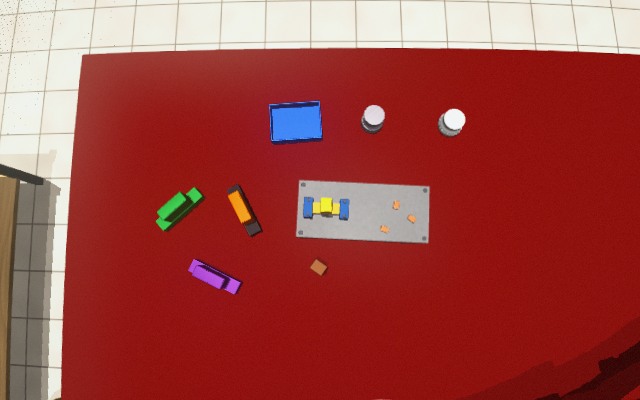

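The scraper with the orange handle and black blade is at scene (375,172) / top (243,210). Its look-alikes are green at top (179,208) and purple at top (214,277). The yellow-headed block is at scene (304,192) / top (326,207), and the brown look-alike is at top (318,267). The chips are at top (396,205), (411,218) and (385,229). The orange/black scraper and the yellow-headed block fit the description. Next I measure them and save a confirming crop.

Run:
```python
from h import *
np.set_printoptions(precision=4,suppress=True)
S={n:cam(n) for n in("top","scene")}
col={"orange":((5,150,120),(19,255,255)),"yellow":((23,120,100),(35,255,255)),"blue":((100,120,60),(125,255,255)),"grey":((0,0,90),(180,40,200))}
top={}
for n,s in S.items():
    for k,(lo,hi) in col.items():
        for i,ce,a,q,m in blobs(s,lo,hi,25):
            if len(q)==0: continue
            zt=np.percentile(q[:,2],95)
            if not(0.1<np.median(q[:,0])<0.9 and abs(np.median(q[:,1]))<0.7 and zt>0.0): continue
            t=q[q[:,2]>zt-0.006].astype(np.float32)
            r=cv2.minAreaRect(t[:,:2]*1000)
            print(n,k,ce.round(0),a,"ztop %.4f"%zt,"rect c",np.round(r[0],1),"size",np.round(r[1],1),"ang %.1f"%r[2])
# two-view triangulation of blade of orange & yellow head via top centroids is rough: compare plane heights
im=np.hstack([cv2.resize(S["top"]["image"][160:260,200:360],None,fx=2.5,fy=2.5),cv2.resize(S["scene"]["image"][130:230,270:430],None,fx=2.5,fy=2.5)])
cv2.imwrite("pics/crop1.png",im)
```

```text
top orange [239. 206.] 399 ztop 0.0887 rect c [543.5 310.8] size [68.6 25.7] ang 27.5
top orange [396. 205.] 27 ztop 0.0358 rect c [553.8 -35.6] size [ 8.5 14.4] ang 73.9
top orange [411. 218.] 28 ztop 0.0354 rect c [522.3 -69.9] size [14.8  9.4] ang 54.5
top orange [318. 267.] 165 ztop 0.1056 rect c [414.2 139.3] size [28.3 23. ] ang 56.3
top yellow [326. 206.] 306 ztop 0.1148 rect c [544.3 123.5] size [23.  28.4] ang 89.7
top blue [295. 122.] 1989 ztop 0.0305 rect c [752.8 193.7] size [ 92.2 119.8] ang 3.8
top blue [308. 207.] 144 ztop 0.0620 rect c [546.6 163.1] size [18.2 42.5] ang 86.4
top blue [344. 208.] 149 ztop 0.0616 rect c [542.3  82.6] size [17.8 42.6] ang 89.1
top grey [370. 124.] 91 ztop 0.0675 rect c [742.1  17.2] size [45.  19.9] ang 70.7
top grey [447. 128.] 190 ztop 0.0540 rect c [ 738.7 -162. ] size [48.9 21. ] ang 41.2
top grey [367. 212.] 6417 ztop 0.0280 rect c [539.7  38. ] size [298.1 129.9] ang 86.9
scene orange [283. 146.] 102 ztop 0.1052 rect c [414.4 140.5] size [28.2 24.8] ang 60.5
scene orange [376. 160.] 319 ztop 0.0879 rect c [544.4 311.2] size [69.4 29.7] ang 29.7
scene orange [315. 200.] 25 ztop 0.0528 rect c [545.2 148.5] size [13.  24.2] ang 75.4
scene orange [298. 207.] 25 ztop 0.0536 rect c [545.6 107.4] size [12.9 23.3] ang 56.7
scene yellow [304. 191.] 257 ztop 0.1145 rect c [544.4 123.7] size [23.7 32.9] ang 87.6
scene blue [322. 198.] 166 ztop 0.0604 rect c [548.  163.5] size [18.9 42.8] ang 85.7
scene blue [289. 211.] 180 ztop 0.0608 rect c [543.3  83.3] size [18.4 44.9] ang 87.6
scene blue [382. 268.] 2575 ztop 0.0304 rect c [751.8 194.6] size [ 91.8 121. ] ang 4.1
scene grey [262. 230.] 5420 ztop 0.0275 rect c [539.8  39.5] size [299.2 133.8] ang 87.3
scene grey [308. 313.] 201 ztop 0.0664 rect c [767.3   6.8] size [43.8 18.4] ang 59.2
scene grey [223. 360.] 357 ztop 0.0531 rect c [ 764.4 -166.5] size [16.8 47. ] ang 16.5
```

View pics/crop1.png

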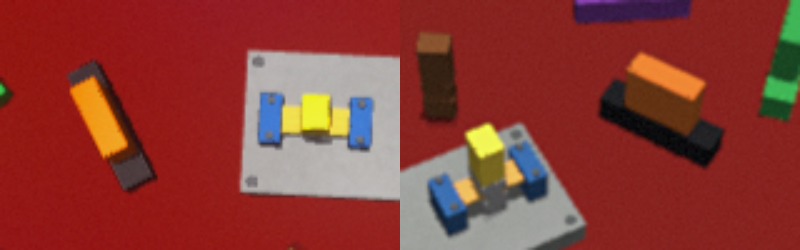

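The crop confirms it: the left half shows the orange handle on the black blade, and the yellow block between the blue guides. Both views agree within 2 mm on xy, and z reads about 3 mm high:

| Item | Position (world, mm) | Yaw / note |
|---|---|---|
| Scraper handle | (544, 311), top about 85 | 28° |
| Pocket | (544, 123) | – |
| Fixture | – | -3.1° |
| Chips in fixture frame | y' -65 to -125 | x' -40 to +18 |

First I move towards the scraper.

{"method": "carry_out", "body": {"commands": [{"xyz": [0.85, -0.41, 0], "dr": [0, 0, 0], "grip": 1}, {"xyz": [0.85, -0.41, 0], "dr": [0, 0, 0], "grip": 1}, {"xyz": [0.85, -0.41, 0], "dr": [0, 0, 0], "grip": 1}, {"xyz": [0.85, -0.41, 0], "dr": [0, 0, 0], "grip": 1}, {"xyz": [0.85, -0.41, 0], "dr": [0, 0, 0], "grip": 1}, {"xyz": [0.85, -0.41, 0], "dr": [0, 0, 0], "grip": 1}, {"xyz": [0.85, -0.41, 0], "dr": [0, 0, 0], "grip": 1}, {"xyz": [0.85, -0.41, 0], "dr": [0, 0, 0], "grip": 1}]}}

```text
time_s: 1.0
ee_pos: [0.4642, -0.3358, 0.2467]
orientation: [[0.954, 0.301, -0.0], [0.301, -0.954, -0.0], [-0.0, -0.0, -1.0]]
force: [-0.1, 0.0, 0.4]
finger_gap: 0.0877
grip_force: 0.0
```

```bash
cat >> h.py <<'E'
def plan(xyz,yaw=None):
    """tool-axis shift (units of 50 mm) and turn (0.12 rad) to a down-pointing pose with tool y at world angle yaw"""
    st=read_state();R=np.array(st["orientation"]);p=np.array(st["ee_pos"])
    d=R.T@(np.array(xyz)-p)/0.05
    from scipy.spatial.transform import Rotation as Ro
    t=np.zeros(3)
    if yaw is not None:
        a=np.radians(yaw);y=np.array([np.cos(a),np.sin(a),0]);z=np.array([0,0,-1.])
        t=Ro.from_matrix(R.T@np.c_[np.cross(y,z),y,z]).as_rotvec()/0.12
    print("t %.2f p"%st["time_s"],p.round(4),"yaw %.2f"%np.degrees(np.arctan2(R[1,1],R[0,1])),"shift",d.round(2),"turn",t.round(2),"q",np.round(st["joint_pos"],0),"F",np.round(st["force"],1),"gap %.4f"%st["finger_gap"],"gf %.1f"%st["grip_force"])
    return d,t
E
python3 -c "
from h import *
plan([.544,.311,.2],-62)"
```

```text
t 1.00 p [ 0.4642 -0.3358  0.2467] yaw -72.48 shift [  5.42 -11.85   0.93] turn [-0.    0.   -1.52] q [ 37.  35.  -9.  99.   7.  46. -48.] F [-0.1  0.   0.4] gap 0.0877 gf 0.0
```

{"method": "carry_out", "body": {"commands": [{"xyz": [0.38, -0.84, 0], "dr": [0, 0, 0], "grip": 1}, {"xyz": [0.38, -0.84, 0], "dr": [0, 0, 0], "grip": 1}, {"xyz": [0.38, -0.84, 0], "dr": [0, 0, 0], "grip": 1}, {"xyz": [0.38, -0.84, 0], "dr": [0, 0, 0], "grip": 1}, {"xyz": [0.38, -0.84, 0], "dr": [0, 0, 0], "grip": 1}, {"xyz": [0.38, -0.84, 0], "dr": [0, 0, 0], "grip": 1}, {"xyz": [0.38, -0.84, 0], "dr": [0, 0, 0], "grip": 1}, {"xyz": [0.38, -0.84, 0], "dr": [0, 0, 0], "grip": 1}]}}

```text
time_s: 1.8
ee_pos: [0.5068, 0.0308, 0.2467]
orientation: [[0.954, 0.301, 0.0], [0.301, -0.954, -0.0], [0.0, 0.0, -1.0]]
force: [0.4, 0.2, -0.3]
finger_gap: 0.0881
grip_force: 0.0
```

{"method": "carry_out", "body": {"commands": [{"xyz": [0.4, -0.85, 0], "dr": [0, 0, 0], "grip": 1}, {"xyz": [0.4, -0.85, 0], "dr": [0, 0, 0], "grip": 1}, {"xyz": [0.4, -0.85, 0], "dr": [0, 0, 0], "grip": 1}, {"xyz": [0.4, -0.85, 0], "dr": [0, 0, 0], "grip": 1}, {"xyz": [0.4, -0.85, 0], "dr": [0, 0, 0], "grip": 1}, {"xyz": [0, 0, 0.4], "dr": [0, 0, -0.75], "grip": 1}, {"xyz": [0, 0, 0.4], "dr": [0, 0, -0.77], "grip": 1}, {"xyz": [0, 0, 0], "dr": [0, 0, 0], "grip": 1}]}}

```text
time_s: 2.6
ee_pos: [0.5363, 0.261, 0.2041]
orientation: [[0.883, 0.47, -0.005], [0.47, -0.883, -0.003], [-0.006, -0.0, -1.0]]
force: [0.2, -0.8, 0.8]
finger_gap: 0.0882
grip_force: 0.0
```

Run:
```python
from h import *
plan([.544,.311,.2],-62)
s=cam("wrist");cv2.imwrite("pics/w1.png",s["image"])
for i,ce,a,q,m in blobs(s,(5,150,90),(19,255,255),150):
    if len(q)==0: continue
    zt=np.percentile(q[:,2],90);t=q[abs(q[:,2]-zt)<.006].astype(np.float32);print(ce.round(),a,zt.round(4),cv2.minAreaRect(t[:,:2]*1000), q[:,2].min())
```

```text
t 2.60 p [0.5363 0.261  0.2041] yaw -61.96 shift [ 0.61 -0.81  0.08] turn [-0.    0.05  0.01] q [-26.  40.  -8.  97.   7.  43. -99.] F [ 0.2 -0.8  0.8] gap 0.0882 gf 0.0
[282. 170.] 1381 0.0857 ((542.8609008789062, 312.6004333496094), (69.84153747558594, 26.300487518310547), 27.629911422729492) -0.0013106452850867867
```

View pics/w1.png

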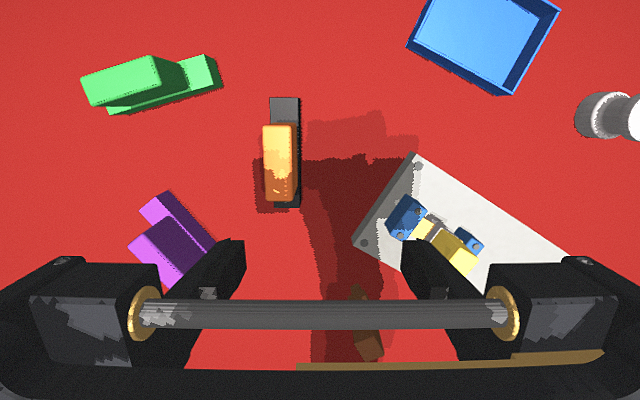

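The wrist view shows the scraper at (282,165), centre (543,312) mm, yaw 27.6° and top at 85.7 mm, which matches. I centre over it, descend and grip.

{"method": "carry_out", "body": {"commands": [{"xyz": [0.3, -0.42, 0], "dr": [0, 0, 0], "grip": 1}, {"xyz": [0.3, -0.42, 0.2], "dr": [0, 0, 0], "grip": 1}, {"xyz": [0, 0, 0.7], "dr": [0, 0, 0], "grip": 1}, {"xyz": [0, 0, 0.7], "dr": [0, 0, 0], "grip": 1}, {"xyz": [0, 0, 0.7], "dr": [0, 0, 0], "grip": 1}, {"xyz": [0, 0, 0.5], "dr": [0, 0, 0], "grip": 1}, {"xyz": [0, 0, 0.2], "dr": [0, 0, 0], "grip": 1}, {"xyz": [0, 0, 0], "dr": [0, 0, 0], "grip": 1}]}}

```text
time_s: 3.45
ee_pos: [0.545, 0.3124, 0.0564]
orientation: [[0.884, 0.468, -0.001], [0.468, -0.884, -0.001], [-0.001, 0.0, -1.0]]
force: [-0.4, -0.3, 1.1]
finger_gap: 0.0882
grip_force: 0.0
```

```bash
python3 -c "
from h import *
plan([.543,.312,.054],-62.4)"
```

```text
t 3.45 p [0.545  0.3124 0.0564] yaw -62.12 shift [-0.04 -0.01  0.05] turn [0.   0.01 0.04] q [ -31.   54.   -5.   96.    9.   30. -104.] F [-0.4 -0.3  1.1] gap 0.0882 gf 0.0
```

{"method": "carry_out", "body": {"commands": [{"xyz": [0, 0, 0], "dr": [0, 0, 0], "grip": -1}, {"xyz": [0, 0, 0], "dr": [0, 0, 0], "grip": -1}, {"xyz": [0, 0, 0], "dr": [0, 0, 0], "grip": -1}, {"xyz": [0, 0, 0], "dr": [0, 0, 0], "grip": -1}, {"xyz": [0, 0, 0], "dr": [0, 0, 0], "grip": -1}, {"xyz": [0, 0, 0], "dr": [0, 0, 0], "grip": -1}, {"xyz": [0, 0, 0], "dr": [0, 0, 0], "grip": -1}], "squeeze": 40}}

```text
time_s: 4.15
ee_pos: [0.545, 0.3128, 0.0567]
orientation: [[0.883, 0.469, 0.0], [0.469, -0.883, -0.0], [0.0, 0.0, -1.0]]
force: [0.0, -0.5, -0.2]
finger_gap: 0.0341
grip_force: 0.0
```

{"method": "carry_out", "body": {"commands": [{"xyz": [0, 0, 0], "dr": [0, 0, 0], "grip": -1}, {"xyz": [0, 0, 0], "dr": [0, 0, 0], "grip": -1}, {"xyz": [0, 0, 0], "dr": [0, 0, 0], "grip": -1}, {"xyz": [0, 0, -0.4], "dr": [0, 0, 0], "grip": -1}, {"xyz": [0, 0, -0.8], "dr": [0, 0, 0], "grip": -1}, {"xyz": [0, 0, -0.9], "dr": [0, 0, 0], "grip": -1}, {"xyz": [0, 0, -0.9], "dr": [0, 0, 0], "grip": -1}, {"xyz": [0, 0, 0], "dr": [0, 0, 0], "grip": -1}]}}

```text
time_s: 4.95
ee_pos: [0.5484, 0.315, 0.213]
orientation: [[0.883, 0.469, 0.01], [0.469, -0.883, 0.007], [0.012, -0.001, -1.0]]
force: [0.9, 1.0, -1.6]
finger_gap: 0.0258
grip_force: 39.9
```

Run:
```python
from h import *
plan([.534,.1,.25],-93.1)
# chips in plate frame, from the top view at z=31 mm
s=cam("top");m=cv2.inRange(cv2.cvtColor(s["image"],cv2.COLOR_BGR2HSV),(3,110,110),(19,255,255))
n,l,st,ce=cv2.connectedComponentsWithStats(m)
O=np.array([.5406,.0533]);c,k=np.cos(np.radians(3.1)),np.sin(np.radians(3.1))
for i in range(1,n):
    p=onplane(s,ce[i],.031)[0]
    d=p[:2]-O
    if st[i,4]>8: print(ce[i].round(),st[i,4],p.round(4),"plate",(np.array([c*d[0]-k*d[1],k*d[0]+c*d[1]])*1e3).round(1))
```

```text
t 4.95 p [0.5484 0.315  0.213 ] yaw -62.05 shift [-2.26  3.66 -0.77] turn [-0.04 -0.1   4.52] q [ -30.   42.   -7.   91.    7.   47. -102.] F [ 0.9  1.  -1.6] gap 0.0258 gf 39.9
[347.  48.] 19 [0.9332 0.0697 0.031 ] plate [391.2  37.6]
[166.  52.] 14 [0.9315 0.5112 0.031 ] plate [365.5 478.4]
[120.  54.] 29 [0.9299 0.628  0.031 ] plate [357.6 594.9]
[144.  53.] 47 [0.9301 0.5665 0.031 ] plate [361.2 533.5]
[88. 66.] 205 [0.9013 0.7115 0.031 ] plate [324.5 676.7]
[104.  60.] 17 [0.916  0.6699 0.031 ] plate [341.5 636. ]
[95. 76.] 21 [0.8744 0.6878 0.031 ] plate [299.  651.7]
[79. 93.] 11 [0.8309 0.7267 0.031 ] plate [253.4 688.1]
[ 80. 104.] 10 [0.8028 0.7205 0.031 ] plate [225.7 680.4]
[ 79. 112.] 17 [0.784  0.7234 0.031 ] plate [206.8 682.3]
[149. 142.] 19 [0.7046 0.5397 0.031 ] plate [137.4 494.5]
[129. 165.] 16 [0.6499 0.5854 0.031 ] plate [ 80.4 537.2]
[  5. 268.] 2101 [0.4032 0.8874 0.031 ] plate [-182.3  825.4]
[143. 191.] 9 [0.5878 0.5478 0.031 ] plate [ 20.3 496.3]
[151. 201.] 21 [0.563  0.5265 0.031 ] plate [ -3.2 473.7]
[396. 205.] 38 [ 0.5536 -0.0363  0.031 ] plate [ 17.8 -88.8]
[411. 218.] 40 [ 0.5225 -0.0708  0.031 ] plate [ -11.4 -124.9]
[384. 229.] 38 [ 0.4993 -0.0086  0.031 ] plate [-37.9 -64.1]
[319. 267.] 122 [0.4152 0.1375 0.031 ] plate [-129.8   77.3]
[ 64. 288.] 11 [0.3605 0.7296 0.031 ] plate [-216.5  665.6]
[174. 394.] 12 [0.1304 0.4619 0.031 ] plate [-431.7  385.8]
```

{"method": "carry_out", "body": {"commands": [{"xyz": [-0.38, 0.61, 0], "dr": [0, 0, 0], "grip": -1}, {"xyz": [-0.38, 0.61, 0], "dr": [0, 0, 0], "grip": -1}, {"xyz": [-0.38, 0.61, 0], "dr": [0, 0, 0], "grip": -1}, {"xyz": [-0.38, 0.61, 0], "dr": [0, 0, 0], "grip": -1}, {"xyz": [-0.38, 0.61, 0], "dr": [0, 0, 0], "grip": -1}, {"xyz": [-0.38, 0.61, 0], "dr": [0, 0, 0], "grip": -1}, {"xyz": [-0.38, 0.61, 0], "dr": [0, 0, 0], "grip": -1}, {"xyz": [-0.38, 0.6, 0], "dr": [0, 0, 0], "grip": -1}]}}

```text
time_s: 5.8
ee_pos: [0.5233, 0.0248, 0.205]
orientation: [[0.883, 0.469, -0.004], [0.469, -0.883, -0.001], [-0.004, -0.001, -1.0]]
force: [0.4, 0.4, -2.6]
finger_gap: 0.0255
grip_force: 39.9
```

{"method": "carry_out", "body": {"commands": [{"xyz": [0, 0, 0], "dr": [0, 0, 0.8], "grip": -1}, {"xyz": [0, 0, 0], "dr": [0, 0, 0.8], "grip": -1}, {"xyz": [0, 0, 0], "dr": [0, 0, 0.8], "grip": -1}, {"xyz": [0, 0, 0], "dr": [0, 0, 0.8], "grip": -1}, {"xyz": [0, 0, 0], "dr": [0, 0, 0.8], "grip": -1}, {"xyz": [0, 0, 0], "dr": [0, 0, 0.52], "grip": -1}, {"xyz": [0, 0, 0], "dr": [0, 0, 0], "grip": -1}]}}

```text
time_s: 6.5
ee_pos: [0.5237, 0.0263, 0.2052]
orientation: [[0.999, -0.054, -0.004], [-0.054, -0.999, -0.001], [-0.003, 0.001, -1.0]]
force: [-0.1, -0.4, -0.9]
finger_gap: 0.0256
grip_force: 39.9
```

```bash
python3 -c "
from h import *
plan([.5293,.0289,.0822],-93.1)"
```

```text
t 6.50 p [0.5237 0.0263 0.2052] yaw -93.10 shift [ 0.12 -0.06  2.46] turn [ 0.01  0.03 -0.  ] q [  -8.   35.   -1.  110.    1.   35. -102.] F [-0.1 -0.4 -0.9] gap 0.0256 gf 39.9
```

{"method": "carry_out", "body": {"commands": [{"xyz": [0.12, -0.06, 0.5], "dr": [0, 0.03, 0], "grip": -1}, {"xyz": [0, 0, 0.6], "dr": [0, 0, 0], "grip": -1}, {"xyz": [0, 0, 0.6], "dr": [0, 0, 0], "grip": -1}, {"xyz": [0, 0, 0.4], "dr": [0, 0, 0], "grip": -1}, {"xyz": [0, 0, 0.2], "dr": [0, 0, 0], "grip": -1}, {"xyz": [0, 0, 0], "dr": [0, 0, 0], "grip": -1}]}}

```text
time_s: 7.1
ee_pos: [0.5302, 0.029, 0.0901]
orientation: [[0.999, -0.053, -0.0], [-0.053, -0.999, -0.001], [0.0, 0.001, -1.0]]
force: [-0.5, -0.4, -1.3]
finger_gap: 0.026
grip_force: 39.9
```

Run:
```python
from h import *
plan([.5293,.0289,.0822],-93.1)
s=cam("scene");cv2.imwrite("pics/s2.png",cv2.resize(s["image"][120:300,160:400],None,fx=3,fy=3))
```

```text
t 7.10 p [0.5302 0.029  0.0901] yaw -93.05 shift [-0.02  0.    0.16] turn [ 0.   -0.    0.01] q [  -8.   47.   -1.  113.    1.   20. -102.] F [-0.5 -0.4 -1.3] gap 0.0260 gf 39.9
```

View pics/s2.png

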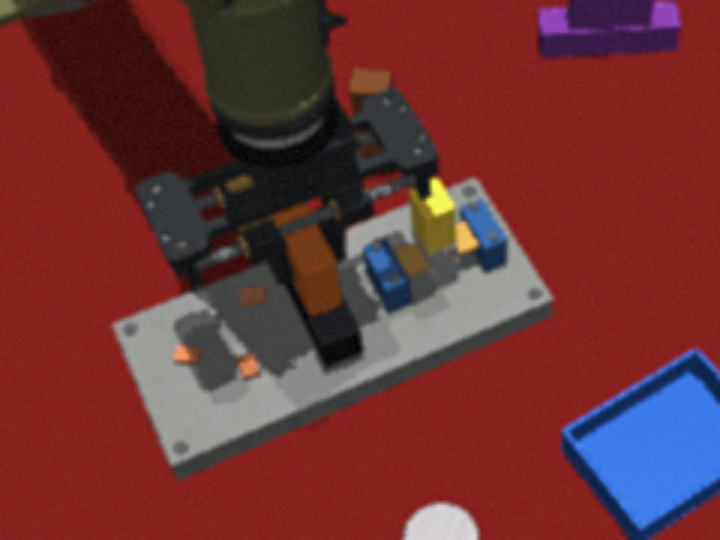

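The crop shows the scraper held upright just above the plate, with all three chips ahead of its blade at (252,295), (185,352) and (248,365). Now I lower it and sweep.

{"method": "carry_out", "body": {"commands": [{"xyz": [0, 0, 0.1], "dr": [0, 0, 0], "grip": -1}, {"xyz": [0, 0, 0.06], "dr": [0, 0, 0], "grip": -1}, {"xyz": [0, 0, 0], "dr": [0, 0, 0], "grip": -1}, {"xyz": [0, 0.15, 0], "dr": [0, 0, 0], "grip": -1}, {"xyz": [0, 0.3, 0], "dr": [0, 0, 0], "grip": -1}, {"xyz": [0, 0.3, 0], "dr": [0, 0, 0], "grip": -1}]}}

```text
time_s: 7.75
ee_pos: [0.5296, -0.0091, 0.0841]
orientation: [[0.999, -0.054, 0.004], [-0.054, -0.999, -0.001], [0.004, 0.0, -1.0]]
force: [-0.8, 0.4, -0.8]
finger_gap: 0.0257
grip_force: 39.9
```

{"method": "carry_out", "body": {"commands": [{"xyz": [0, 0.3, 0.03], "dr": [0, 0, 0], "grip": -1}, {"xyz": [0, 0.35, 0], "dr": [0, 0, 0], "grip": -1}, {"xyz": [0, 0.35, 0], "dr": [0, 0, 0], "grip": -1}, {"xyz": [0, 0.35, 0], "dr": [0, 0, 0], "grip": -1}, {"xyz": [0, 0.35, 0], "dr": [0, 0, 0], "grip": -1}, {"xyz": [0, 0.4, 0], "dr": [0, 0, 0], "grip": -1}, {"xyz": [0, 0.4, 0], "dr": [0, 0, 0], "grip": -1}, {"xyz": [0, 0.3, 0], "dr": [0, 0, 0], "grip": -1}]}}

```text
time_s: 8.55
ee_pos: [0.5215, -0.1507, 0.0826]
orientation: [[0.998, -0.056, 0.004], [-0.056, -0.998, -0.002], [0.004, 0.001, -1.0]]
force: [-0.4, 0.4, -1.6]
finger_gap: 0.0258
grip_force: 39.9
```

{"method": "carry_out", "body": {"commands": [{"xyz": [0, 0, 0], "dr": [0, 0, 0], "grip": -1}, {"xyz": [0, 0, -0.6], "dr": [0, 0, 0], "grip": -1}, {"xyz": [0, 0, -0.8], "dr": [0, 0, 0], "grip": -1}]}}

```text
time_s: 8.85
ee_pos: [0.5201, -0.1469, 0.1516]
orientation: [[0.999, -0.053, -0.001], [-0.053, -0.999, 0.001], [-0.001, -0.001, -1.0]]
force: [0.8, 0.5, -0.9]
finger_gap: 0.0252
grip_force: 39.9
```

Run:
```python
from h import *
plan([.53,-.3,.1],-93.1)
S=[cam("top"),cam("scene")]
a=cv2.resize(S[0]["image"][120:320,340:560],None,fx=1.8,fy=1.8);b=cv2.resize(S[1]["image"][160:360,160:380],None,fx=1.8,fy=1.8)
cv2.imwrite("pics/s3.png",np.hstack([a,b]))
for s in S:
    m=cv2.inRange(cv2.cvtColor(s["image"],cv2.COLOR_BGR2HSV),(3,110,70),(19,255,255));c=cloud(s)
    n,l,st,ce=cv2.connectedComponentsWithStats(m)
    for i in range(1,n):
        p=np.nanmedian(c[l==i],0)
        if st[i,4]>8 and .35<p[0]<.75 and p[1]<.05: print(ce[i].round(),st[i,4],p.round(4))
```

```text
t 8.85 p [ 0.5201 -0.1469  0.1516] yaw -93.05 shift [0.36 3.05 1.03] turn [-0.01  0.01  0.01] q [ 14.  41.  -5. 110.   6.  30. -88.] F [ 0.8  0.5 -0.9] gap 0.0252 gf 39.9
[522. 158.] 43 [ 0.6662 -0.3285  0.0026]
[567. 169.] 27 [ 0.5905 -0.3182  0.2479]
[587. 201.] 29 [ 0.4945 -0.165   0.5941]
[441. 208.] 9 [ 0.5483 -0.1452  0.0064]
[462. 228.] 111 [ 0.4885 -0.1453  0.1793]
[441. 231.] 52 [ 0.4947 -0.1429  0.0072]
[633. 234.] 17 [ 0.4453 -0.1652  0.6798]
[105. 148.] 46 [ 0.5287 -0.1823  0.3769]
[163. 203.] 85 [ 0.5012 -0.1459  0.1874]
[172. 225.] 515 [ 0.5538 -0.1482  0.1849]
[196. 263.] 126 [ 0.5367 -0.1399  0.0066]<stdin>:10: RuntimeWarning: All-NaN slice encountered
```

View pics/s3.png

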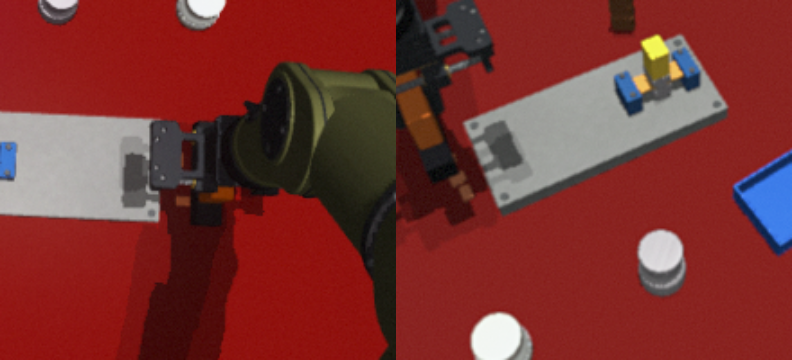

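The plate is clear, with chips on the bench at about y = -0.14 (z about 7 mm) just past its end. I stand the scraper beyond them at y = -0.28.

{"method": "carry_out", "body": {"commands": [{"xyz": [0, 0.66, 0], "dr": [0, 0, 0], "grip": -1}, {"xyz": [0, 0.7, 0], "dr": [0, 0, 0], "grip": -1}, {"xyz": [0, 0.7, 0], "dr": [0, 0, 0], "grip": -1}, {"xyz": [0, 0.6, 0], "dr": [0, 0, 0], "grip": -1}, {"xyz": [0, 0, 0.4], "dr": [0, 0, 0], "grip": -1}, {"xyz": [0, 0, 0.5], "dr": [0, 0, 0], "grip": -1}, {"xyz": [0, 0, 0.5], "dr": [0, 0, 0], "grip": -1}, {"xyz": [0, 0, 0], "dr": [0, 0, 0], "grip": -1}]}}

```text
time_s: 9.75
ee_pos: [0.5123, -0.2788, 0.0789]
orientation: [[0.999, -0.053, -0.003], [-0.053, -0.999, 0.003], [-0.003, -0.003, -1.0]]
force: [-1.6, -0.1, -1.8]
finger_gap: 0.0256
grip_force: 39.9
```

```bash
python3 -c "
from h import *
plan([.52,-.28,.0572],-93.1)"
```

```text
t 9.75 p [ 0.5123 -0.2788  0.0789] yaw -93.04 shift [0.16 0.02 0.43] turn [-0.03  0.03  0.01] q [ 27.  50.  -6. 104.  10.  27. -78.] F [-1.6 -0.1 -1.8] gap 0.0256 gf 39.9
```

{"method": "carry_out", "body": {"commands": [{"xyz": [0, 0, 0.2], "dr": [0, 0.02, 0], "grip": -1}, {"xyz": [0, 0, 0.15], "dr": [0, 0, 0], "grip": -1}, {"xyz": [0, 0, 0.08], "dr": [0, 0, 0], "grip": -1}, {"xyz": [0, 0, 0.02], "dr": [0, 0, 0], "grip": -1}, {"xyz": [0, 0, 0], "dr": [0, 0, 0], "grip": -1}]}}

```text
time_s: 10.25
ee_pos: [0.515, -0.281, 0.06]
orientation: [[0.999, -0.054, 0.007], [-0.054, -0.999, -0.001], [0.007, 0.0, -1.0]]
force: [0.3, -0.9, -1.5]
finger_gap: 0.0254
grip_force: 39.9
```

{"method": "carry_out", "body": {"commands": [{"xyz": [0, 0, 0.05], "dr": [0, -0.04, 0], "grip": -1}, {"xyz": [0, 0, 0.03], "dr": [0, 0, 0], "grip": -1}, {"xyz": [0, 0, 0], "dr": [0, 0, 0], "grip": -1}]}}

```text
time_s: 10.55
ee_pos: [0.5153, -0.2811, 0.0566]
orientation: [[0.999, -0.054, 0.002], [-0.054, -0.999, -0.001], [0.002, 0.001, -1.0]]
force: [-0.4, 0.9, 3.9]
finger_gap: 0.0258
grip_force: 39.9
```

Contact felt at 3.9 N, so I release and rise.

{"method": "carry_out", "body": {"commands": [{"xyz": [0, 0, 0], "dr": [0, 0, 0], "grip": 0.6}, {"xyz": [0, 0, 0], "dr": [0, 0, 0], "grip": 0.6}, {"xyz": [0, 0, 0], "dr": [0, 0, 0], "grip": 0.6}, {"xyz": [0, 0, 0], "dr": [0, 0, 0], "grip": 0.6}, {"xyz": [0, 0, -0.3], "dr": [0, 0, 0], "grip": 0.6}, {"xyz": [0, 0, -0.9], "dr": [0, 0, 0], "grip": 0.6}, {"xyz": [0, 0, -0.9], "dr": [0, 0, 0], "grip": 0.6}, {"xyz": [0, 0, -0.9], "dr": [0, 0, 0], "grip": 0.6}]}}

```text
time_s: 11.35
ee_pos: [0.5143, -0.2808, 0.2083]
orientation: [[0.999, -0.054, 0.001], [-0.054, -0.999, -0.0], [0.001, 0.0, -1.0]]
force: [0.5, -1.5, 0.3]
finger_gap: 0.0707
grip_force: 0.0
```

Run:
```python
from h import *
plan([.5443,.123,.2],-3.1);plan([.5443,.123,.2],176.9)
```

```text
t 11.35 p [ 0.5143 -0.2808  0.2083] yaw -93.10 shift [ 0.16 -8.1   0.17] turn [ 1.000e-02 -1.000e-02 -1.309e+01] q [ 29.  39.  -8.  99.   7.  42. -76.] F [ 0.5 -1.5  0.3] gap 0.0707 gf 0.0
t 11.35 p [ 0.5143 -0.2808  0.2083] yaw -93.10 shift [ 0.16 -8.1   0.17] turn [-1.000e-02 -1.000e-02  1.309e+01] q [ 29.  39.  -8.  99.   7.  42. -76.] F [ 0.5 -1.5  0.3] gap 0.0707 gf 0.0
```

{"method": "carry_out", "body": {"commands": [{"xyz": [0, -0.9, 0], "dr": [0, 0, 0], "grip": 0.6}, {"xyz": [0, -0.9, 0], "dr": [0, 0, 0], "grip": 0.6}, {"xyz": [0, -0.9, 0], "dr": [0, 0, 0], "grip": 0.6}, {"xyz": [0, -0.9, 0], "dr": [0, 0, 0], "grip": 0.6}, {"xyz": [0, -0.9, 0], "dr": [0, 0, 0], "grip": 0.6}, {"xyz": [0, -0.9, 0], "dr": [0, 0, 0], "grip": 0.6}, {"xyz": [0, 0, 0], "dr": [0, 0, -1], "grip": 0.6}, {"xyz": [0, 0, 0], "dr": [0, 0, -1], "grip": 0.6}]}}

```text
time_s: 12.15
ee_pos: [0.5294, -0.0086, 0.2069]
orientation: [[0.981, 0.194, 0.002], [0.194, -0.981, 0.0], [0.002, 0.0, -1.0]]
force: [-0.1, -0.3, -0.5]
finger_gap: 0.0705
grip_force: 0.0
```

{"method": "carry_out", "body": {"commands": [{"xyz": [0, 0, 0], "dr": [0, 0, -1], "grip": 0.6}, {"xyz": [0, 0, 0], "dr": [0, 0, -1], "grip": 0.6}, {"xyz": [0, 0, 0], "dr": [0, 0, -1], "grip": 0.6}, {"xyz": [0, 0, 0], "dr": [0, 0, -1], "grip": 0.6}, {"xyz": [0, 0, 0], "dr": [0, 0, -1], "grip": 0.6}, {"xyz": [0, 0, 0], "dr": [0, 0, -1], "grip": 0.6}, {"xyz": [0, 0, 0], "dr": [0, 0, -1], "grip": 0.6}, {"xyz": [0, 0, 0], "dr": [0, 0, -1], "grip": 0.6}]}}

```text
time_s: 12.95
ee_pos: [0.5293, -0.0116, 0.2068]
orientation: [[0.408, 0.913, 0.002], [0.913, -0.408, -0.001], [0.0, 0.002, -1.0]]
force: [-0.4, 0.4, 1.3]
finger_gap: 0.0705
grip_force: 0.0
```

Run:
```python
from h import *
plan([.5443,.123,.2],-3.1)
s=cam("wrist");cv2.imwrite("pics/w2.png",s["image"])
for k,lo,hi in(("yellow",(21,110,90),(35,255,255)),("blue",(100,120,60),(125,255,255)),("chip",(3,110,70),(17,255,255))):
  for i,ce,a,q,m in blobs(s,lo,hi,150):
    if len(q)==0: continue
    zt=np.percentile(q[:,2],95);t=q[abs(q[:,2]-zt)<.006].astype(np.float32);print(k,ce.round(),a,zt.round(4),cv2.minAreaRect(t[:,:2]*1000))
```

```text
t 12.95 p [ 0.5293 -0.0116  0.2068] yaw -24.08 shift [ 2.58 -0.82  0.13] turn [ 0.02  0.   -3.05] q [ 12.  37. -25. 108.  24.  40. -52.] F [-0.4  0.4  1.3] gap 0.0705 gf 0.0
yellow [277.  53.] 534 0.1118 ((547.9468994140625, 118.09745788574219), (35.70079803466797, 18.553958892822266), 34.57431411743164)
blue [259.  10.] 903 0.0594 ((545.312255859375, 164.7587890625), (19.85103416442871, 43.04762649536133), 86.85330200195312)
blue [294.  94.] 908 0.0595 ((541.306884765625, 84.96466827392578), (20.07933807373047, 43.19021224975586), 86.99629211425781)
chip [117.  94.] 1104 0.1035 ((413.25152587890625, 141.8038330078125), (30.086816787719727, 24.58769416809082), 56.9432258605957)
chip [168. 100.] 283 0.0583 ((422.5655822753906, 134.91883850097656), (29.745325088500977, 2.384887933731079), 57.08640670776367)
chip [396. 356.] 556 0.0589 ((540.2091064453125, -268.2173767089844), (3.2703099250793457, 16.630308151245117), 77.48809814453125)
```

View pics/w2.png

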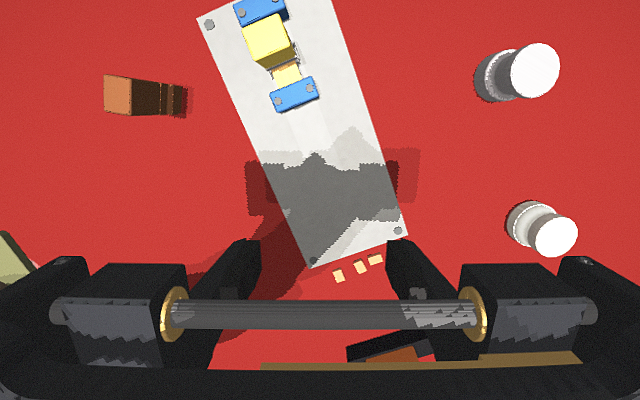

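The wrist view shows all three chips on the bench at (338,275), (360,266) and (375,260), and the scraper standing at (395,350). The block is at (275,40). I finish the turn and go over the block.

{"method": "carry_out", "body": {"commands": [{"xyz": [0, 0, 0], "dr": [0, 0, -1], "grip": 0.6}, {"xyz": [0, 0, 0], "dr": [0, 0, -1], "grip": 0.6}, {"xyz": [0, 0, 0], "dr": [0, 0, -1], "grip": 0.6}, {"xyz": [0.8, 0, 0], "dr": [0, 0, 0], "grip": 0.6}, {"xyz": [0.8, 0, 0], "dr": [0, 0, 0], "grip": 0.6}, {"xyz": [0, 0, 0], "dr": [0, 0, 0], "grip": 0.6}]}}

```text
time_s: 13.6
ee_pos: [0.5348, 0.0759, 0.2073]
orientation: [[0.058, 0.998, 0.004], [0.998, -0.058, 0.006], [0.006, 0.004, -1.0]]
force: [0.1, 0.2, 0.1]
finger_gap: 0.0705
grip_force: 0.0
```

Run:
```python
from h import *
plan([.5442,.1238,.082],-3.1)
s=cam("wrist")
for k,lo,hi in(("yellow",(21,110,90),(35,255,255)),("blue",(100,120,60),(125,255,255))):
  for i,ce,a,q,m in blobs(s,lo,hi,150):
    if len(q)==0: continue
    zt=np.percentile(q[:,2],90);t=q[abs(q[:,2]-zt)<.005].astype(np.float32);print(k,ce.round(),a,zt.round(4),cv2.minAreaRect(t[:,:2]*1000))
```

```text
t 13.60 p [0.5348 0.0759 0.2073] yaw -3.35 shift [0.95 0.12 2.51] turn [ 0.03 -0.05 -0.04] q [  6.  39. -31. 106.  28.  42. -44.] F [0.1 0.2 0.1] gap 0.0705 gf 0.0
yellow [333. 142.] 193 0.1121 ((543.753173828125, 125.39511108398438), (23.532581329345703, 28.430219650268555), 86.83850860595703)
blue [518.  59.] 11522 0.0276 ((751.059814453125, 195.66131591796875), (92.27236938476562, 119.01323699951172), 3.560934543609619)
blue [329.  99.] 864 0.0592 ((545.4307861328125, 165.2569122314453), (19.116310119628906, 42.98000717163086), 86.72594451904297)
blue [328. 180.] 763 0.0591 ((541.2088012695312, 86.0544204711914), (19.159929275512695, 42.251976013183594), 86.66455841064453)
```

{"method": "carry_out", "body": {"commands": [{"xyz": [0.5, 0.06, 0], "dr": [0, -0.05, -0.04], "grip": 0.6}, {"xyz": [0.49, 0.06, 0.2], "dr": [0, 0, 0], "grip": 0.6}, {"xyz": [0, 0, 0.5], "dr": [0, 0, 0], "grip": 0.6}, {"xyz": [0, 0, 0.5], "dr": [0, 0, 0], "grip": 0.6}, {"xyz": [0, 0, 0], "dr": [0, 0, 0], "grip": 0.6}]}}

```text
time_s: 14.15
ee_pos: [0.5418, 0.1146, 0.1434]
orientation: [[0.063, 0.998, -0.004], [0.998, -0.063, -0.01], [-0.01, -0.004, -1.0]]
force: [-0.2, -0.7, -0.6]
finger_gap: 0.0702
grip_force: 0.0
```

Run:
```python
from h import *
plan([.5438,.1250,.082],-3.1)
```

```text
t 14.15 p [0.5418 0.1146 0.1434] yaw -3.59 shift [0.22 0.03 1.23] turn [-0.03  0.09 -0.07] q [ -2.  45. -26. 107.  32.  37. -51.] F [-0.2 -0.7 -0.6] gap 0.0702 gf 0.0
```

{"method": "carry_out", "body": {"commands": [{"xyz": [0.22, 0.03, 0], "dr": [-0.03, 0.09, -0.07], "grip": 0.6}, {"xyz": [0, 0, 0.4], "dr": [0, 0, 0], "grip": 0.6}, {"xyz": [0, 0, 0.4], "dr": [0, 0, 0], "grip": 0.6}, {"xyz": [0, 0, 0.2], "dr": [0, 0, 0], "grip": 0.6}, {"xyz": [0, 0, 0], "dr": [0, 0, 0], "grip": 0.6}]}}

```text
time_s: 14.65
ee_pos: [0.5461, 0.1283, 0.0955]
orientation: [[0.052, 0.999, 0.005], [0.999, -0.052, 0.004], [0.005, 0.005, -1.0]]
force: [0.5, 0.3, -0.4]
finger_gap: 0.0704
grip_force: 0.0
```

Run:
```python
from h import *
plan([.5438,.1250,.082],-3.1)
```

```text
t 14.65 p [0.5461 0.1283 0.0955] yaw -2.99 shift [-0.07 -0.04  0.27] turn [ 0.04 -0.04  0.02] q [ -4.  49. -23. 107.  36.  31. -54.] F [ 0.5  0.3 -0.4] gap 0.0704 gf 0.0
```

{"method": "carry_out", "body": {"commands": [{"xyz": [-0.05, -0.04, 0.15], "dr": [0.03, -0.03, 0.01], "grip": 0.6}, {"xyz": [0, 0, 0.1], "dr": [0, 0, 0], "grip": 0.6}, {"xyz": [0, 0, 0], "dr": [0, 0, 0], "grip": 0.6}, {"xyz": [0, 0, 0], "dr": [0, 0, 0], "grip": 0.6}]}}

```text
time_s: 15.05
ee_pos: [0.544, 0.126, 0.0832]
orientation: [[0.053, 0.999, 0.002], [0.999, -0.053, 0.001], [0.001, 0.001, -1.0]]
force: [-0.4, 0.7, 0.4]
finger_gap: 0.0703
grip_force: 0.0
```

Run:
```python
from h import *
plan([.5438,.1250,.082],-3.1)
```

```text
t 15.05 p [0.544  0.126  0.0832] yaw -3.04 shift [-0.02 -0.    0.02] turn [ 0.01 -0.01  0.01] q [ -5.  50. -22. 108.  36.  29. -55.] F [-0.4  0.7  0.4] gap 0.0703 gf 0.0
```

Good alignment. Now I grip the head.

{"method": "carry_out", "body": {"commands": [{"xyz": [0, 0, 0], "dr": [0, 0, 0], "grip": -1}, {"xyz": [0, 0, 0], "dr": [0, 0, 0], "grip": -1}, {"xyz": [0, 0, 0], "dr": [0, 0, 0], "grip": -1}, {"xyz": [0, 0, 0], "dr": [0, 0, 0], "grip": -1}, {"xyz": [0, 0, 0], "dr": [0, 0, 0], "grip": -1}, {"xyz": [0, 0, 0], "dr": [0, 0, 0], "grip": -1}, {"xyz": [0, 0, 0], "dr": [0, 0, 0], "grip": -1}, {"xyz": [0, 0, 0], "dr": [0, 0, 0], "grip": -1}], "squeeze": 50}}

```text
time_s: 15.85
ee_pos: [0.5439, 0.126, 0.083]
orientation: [[0.053, 0.999, 0.001], [0.999, -0.053, 0.001], [0.001, 0.001, -1.0]]
force: [-0.2, 0.6, -0.3]
finger_gap: 0.0295
grip_force: 50.0
```

Run:
```python
from h import *
plan([.5438,.1250,.082],-3.1)
```

```text
t 15.85 p [0.5439 0.126  0.083 ] yaw -3.04 shift [-0.02 -0.    0.02] turn [ 0.01 -0.01  0.01] q [ -5.  50. -22. 108.  36.  29. -55.] F [-0.2  0.6 -0.3] gap 0.0295 gf 50.0
```

{"method": "carry_out", "body": {"commands": [{"xyz": [0.045, 0, 0], "dr": [0, -0.28, 0], "grip": -1}, {"xyz": [0.045, 0, 0], "dr": [0, -0.28, 0], "grip": -1}, {"xyz": [0.045, 0, 0], "dr": [0, -0.28, 0], "grip": -1}, {"xyz": [0.045, 0, -0.01], "dr": [0, -0.28, 0], "grip": -1}, {"xyz": [0, 0, 0], "dr": [0, 0, 0], "grip": -1}]}}

```text
time_s: 16.35
ee_pos: [0.5445, 0.1344, 0.0829]
orientation: [[0.052, 0.999, -0.006], [0.989, -0.052, -0.136], [-0.136, 0.001, -0.991]]
force: [0.9, -2.2, -0.6]
finger_gap: 0.0296
grip_force: 50.0
```

```bash
cat >> h.py <<'E'
def lean():
    st=read_state();R=np.array(st["orientation"]);u=-R[:,2]
    yf=np.array([.054,.9985,0]);xf=np.array([.9985,-.054,0])
    p=np.array(st["ee_pos"])
    print("t %.2f"%st["time_s"],p.round(4),"lean y' %.3f x' %.3f"%(np.arcsin(u@yf),np.arcsin(u@xf)),"F",np.round(st["force"],1),"M",np.round(st["ft_torque"],2),"gap %.4f gf %.1f"%(st["finger_gap"],st["grip_force"]))
E
python3 -c "
from h import *
lean()"
```

```text
t 16.35 [0.5445 0.1344 0.0829] lean y' 0.136 x' -0.002 F [ 0.9 -2.2 -0.6] M [-0.29 -0.25 -0.  ] gap 0.0296 gf 50.0
```

{"method": "carry_out", "body": {"commands": [{"xyz": [0.045, 0, -0.01], "dr": [0, -0.28, 0], "grip": -1}, {"xyz": [0.045, 0, -0.01], "dr": [0, -0.28, 0], "grip": -1}, {"xyz": [0.045, 0, -0.01], "dr": [0, -0.28, 0], "grip": -1}, {"xyz": [0, 0, 0], "dr": [0, 0, 0], "grip": -1}]}}

```text
time_s: 16.75
ee_pos: [0.5446, 0.1412, 0.0828]
orientation: [[0.051, 0.999, -0.012], [0.971, -0.052, -0.233], [-0.234, 0.0, -0.972]]
force: [0.5, -1.9, -2.4]
finger_gap: 0.0292
grip_force: 50.0
```

```bash
python3 -c "
from h import *
lean()"
```

```text
t 16.75 [0.5446 0.1412 0.0828] lean y' 0.236 x' -0.001 F [ 0.5 -1.9 -2.4] M [-0.11 -0.19  0.03] gap 0.0292 gf 50.0
```

{"method": "carry_out", "body": {"commands": [{"xyz": [0.05, 0, -0.01], "dr": [0, -0.15, 0], "grip": -1}, {"xyz": [0.03, 0, 0], "dr": [0, 0, 0], "grip": -1}, {"xyz": [0, 0, 0], "dr": [0, 0, 0], "grip": -1}]}}

```text
time_s: 17.05
ee_pos: [0.5446, 0.1429, 0.083]
orientation: [[0.053, 0.998, -0.014], [0.966, -0.055, -0.254], [-0.254, 0.0, -0.967]]
force: [0.2, -5.8, -1.6]
finger_gap: 0.0295
grip_force: 50.0
```

```bash
python3 -c "
from h import *
lean()"
```

```text
t 17.05 [0.5446 0.1429 0.083 ] lean y' 0.257 x' 0.000 F [ 0.2 -5.8 -1.6] M [-1.04 -0.25 -0.  ] gap 0.0295 gf 50.0
```

{"method": "carry_out", "body": {"commands": [{"xyz": [-0.06, 0, 0.01], "dr": [0, 0.3, 0], "grip": -1}, {"xyz": [-0.048, 0, 0.01], "dr": [0, 0.3, 0], "grip": -1}, {"xyz": [-0.048, 0, 0.01], "dr": [0, 0.3, 0], "grip": -1}, {"xyz": [-0.048, 0, 0], "dr": [0, 0.3, 0], "grip": -1}, {"xyz": [-0.048, 0, 0], "dr": [0, 0.3, 0], "grip": -1}, {"xyz": [-0.048, 0, 0], "dr": [0, 0.3, 0], "grip": -1}, {"xyz": [-0.048, 0, 0], "dr": [0, 0.3, 0], "grip": -1}, {"xyz": [0, 0, 0], "dr": [0, 0, 0], "grip": -1}]}}

```text
time_s: 17.85
ee_pos: [0.5438, 0.1265, 0.084]
orientation: [[0.056, 0.998, 0.0], [0.998, -0.056, -0.0], [-0.0, 0.0, -1.0]]
force: [0.3, -0.0, -2.2]
finger_gap: 0.0297
grip_force: 50.0
```

```bash
python3 -c "
from h import *
lean()"
```

```text
t 17.85 [0.5438 0.1265 0.084 ] lean y' 0.000 x' -0.000 F [ 0.3 -0.  -2.2] M [-0.11 -0.03 -0.  ] gap 0.0297 gf 50.0
```

{"method": "carry_out", "body": {"commands": [{"xyz": [-0.045, 0, 0.01], "dr": [0, 0.28, 0], "grip": -1}, {"xyz": [-0.045, 0, 0.01], "dr": [0, 0.28, 0], "grip": -1}, {"xyz": [-0.045, 0, 0], "dr": [0, 0.28, 0], "grip": -1}, {"xyz": [-0.045, 0, -0.01], "dr": [0, 0.28, 0], "grip": -1}, {"xyz": [-0.045, 0, -0.01], "dr": [0, 0.28, 0], "grip": -1}, {"xyz": [-0.045, 0, -0.01], "dr": [0, 0.28, 0], "grip": -1}, {"xyz": [-0.045, 0, -0.01], "dr": [0, 0.28, 0], "grip": -1}, {"xyz": [0, 0, 0], "dr": [0, 0, 0], "grip": -1}]}}

```text
time_s: 18.65
ee_pos: [0.5431, 0.1119, 0.0833]
orientation: [[0.053, 0.998, 0.013], [0.971, -0.055, 0.233], [0.233, 0.0, -0.972]]
force: [-0.4, -2.9, -0.4]
finger_gap: 0.0294
grip_force: 50.0
```

{"method": "carry_out", "body": {"commands": [{"xyz": [-0.045, 0, -0.01], "dr": [0, 0.16, 0], "grip": -1}, {"xyz": [-0.03, 0, 0], "dr": [0, 0, 0], "grip": -1}, {"xyz": [0, 0, 0], "dr": [0, 0, 0], "grip": -1}]}}

```text
time_s: 18.95
ee_pos: [0.543, 0.1102, 0.0833]
orientation: [[0.05, 0.999, 0.015], [0.966, -0.052, 0.253], [0.253, 0.002, -0.967]]
force: [-0.2, 1.2, -1.9]
finger_gap: 0.0298
grip_force: 50.0
```

```bash
python3 -c "
from h import *
lean()
s=cam('wrist');cv2.imwrite('pics/w3.png',s['image'])
s=cam('scene');cv2.imwrite('pics/s4.png',cv2.resize(s['image'][160:240,250:370],None,fx=5,fy=5,interpolation=cv2.INTER_CUBIC))"
```

```text
t 18.95 [0.543  0.1102 0.0833] lean y' -0.256 x' -0.001 F [-0.2  1.2 -1.9] M [-0.09  0.14  0.08] gap 0.0298 gf 50.0
```

View pics/s4.png

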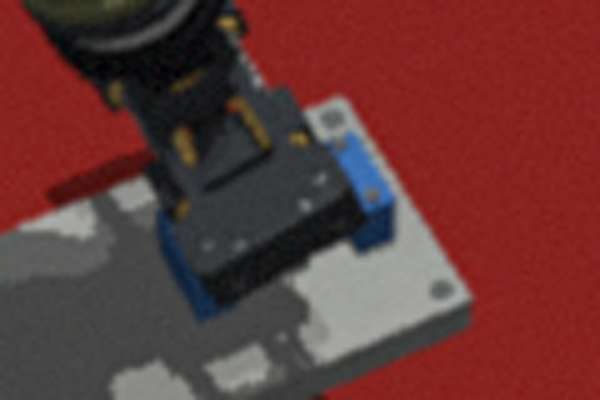

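The gripper hides the keepers, with the blue guides at (185,270) and (365,190). The moment is still small on this side, so I push a little further.

{"method": "carry_out", "body": {"commands": [{"xyz": [-0.05, 0, -0.01], "dr": [0, 0.1, 0], "grip": -1}, {"xyz": [-0.03, 0, 0], "dr": [0, 0.05, 0], "grip": -1}, {"xyz": [0, 0, 0], "dr": [0, 0, 0], "grip": -1}]}}

```text
time_s: 19.35
ee_pos: [0.5429, 0.1077, 0.0834]
orientation: [[0.049, 0.999, 0.016], [0.96, -0.051, 0.274], [0.274, 0.002, -0.962]]
force: [-0.7, 6.1, 0.5]
finger_gap: 0.0294
grip_force: 50.0
```

```bash
python3 -c "
from h import *
lean()"
```

```text
t 19.35 [0.5429 0.1077 0.0834] lean y' -0.278 x' -0.002 F [-0.7  6.1  0.5] M [1.11 0.27 0.08] gap 0.0294 gf 50.0
```

Both sides have hit their stops, at about 1.1 N·m each way. I return upright and lift gently.

{"method": "carry_out", "body": {"commands": [{"xyz": [0.06, 0, 0.01], "dr": [0, -0.33, 0], "grip": -1}, {"xyz": [0.052, 0, 0.01], "dr": [0, -0.33, 0], "grip": -1}, {"xyz": [0.052, 0, 0.01], "dr": [0, -0.33, 0], "grip": -1}, {"xyz": [0.052, 0, 0], "dr": [0, -0.33, 0], "grip": -1}, {"xyz": [0.052, 0, 0], "dr": [0, -0.33, 0], "grip": -1}, {"xyz": [0.052, 0, 0], "dr": [0, -0.33, 0], "grip": -1}, {"xyz": [0.052, 0, 0], "dr": [0, -0.33, 0], "grip": -1}, {"xyz": [0, 0, 0], "dr": [0, 0, 0], "grip": -1}]}}

```text
time_s: 20.15
ee_pos: [0.5442, 0.1258, 0.0842]
orientation: [[0.05, 0.999, 0.002], [0.999, -0.05, -0.003], [-0.003, 0.003, -1.0]]
force: [1.4, -0.3, -3.2]
finger_gap: 0.0296
grip_force: 50.0
```

```bash
python3 -c "
from h import *
lean()"
```

```text
t 20.15 [0.5442 0.1258 0.0842] lean y' 0.003 x' -0.003 F [ 1.4 -0.3 -3.2] M [ 0.01 -0.17  0.02] gap 0.0296 gf 50.0
```

{"method": "carry_out", "body": {"commands": [{"xyz": [0, 0, -0.1], "dr": [0, 0, 0], "grip": -1}, {"xyz": [0, 0, -0.1], "dr": [0, 0, 0], "grip": -1}, {"xyz": [0, 0, 0], "dr": [0, 0, 0], "grip": -1}]}}

```text
time_s: 20.45
ee_pos: [0.5443, 0.1232, 0.0947]
orientation: [[0.054, 0.999, 0.002], [0.999, -0.054, -0.003], [-0.003, 0.002, -1.0]]
force: [0.0, 1.4, -0.8]
finger_gap: 0.0294
grip_force: 50.0
```

```bash
python3 -c "
from h import *
lean()"
```

```text
t 20.45 [0.5443 0.1232 0.0947] lean y' 0.003 x' -0.002 F [ 0.   1.4 -0.8] M [ 0.51 -0.04  0.02] gap 0.0294 gf 50.0
```

It lifts freely with under 2 N of resistance. I continue to about 35 mm above the plate.

{"method": "carry_out", "body": {"commands": [{"xyz": [0.04, 0, -0.1], "dr": [0, 0, 0], "grip": -1}, {"xyz": [0, 0, -0.15], "dr": [0, 0, 0], "grip": -1}, {"xyz": [0, 0, -0.15], "dr": [0, 0, 0], "grip": -1}, {"xyz": [0, 0, -0.2], "dr": [0, 0, 0], "grip": -1}, {"xyz": [0, 0, -0.15], "dr": [0, 0, 0], "grip": -1}, {"xyz": [0, 0, 0], "dr": [0, 0, 0], "grip": -1}, {"xyz": [0, 0, 0], "dr": [0, 0, 0], "grip": -1}]}}

```text
time_s: 21.15
ee_pos: [0.5439, 0.1255, 0.1316]
orientation: [[0.053, 0.999, 0.001], [0.999, -0.053, -0.005], [-0.005, 0.002, -1.0]]
force: [-0.0, -0.4, -3.0]
finger_gap: 0.0296
grip_force: 50.0
```

```bash
python3 -c "
from h import *
lean()
a,b=cam('wrist'),cam('scene')
cv2.imwrite('pics/f.png',np.hstack([cv2.resize(a['image'],(400,250)),cv2.resize(b['image'][120:360,80:464],(400,250))]))"
```

```text
t 21.15 [0.5439 0.1255 0.1316] lean y' 0.005 x' -0.002 F [-0.  -0.4 -3. ] M [-0.02 -0.06  0.  ] gap 0.0296 gf 50.0
```

View pics/f.png

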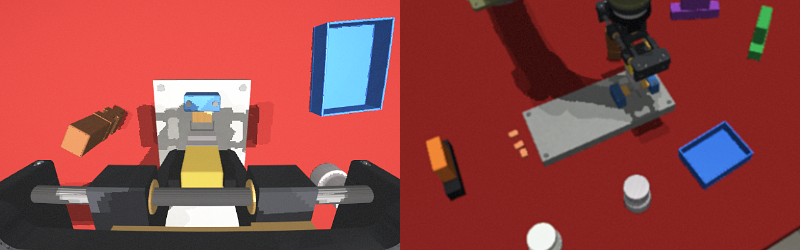

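The left pane shows the yellow head held between the fingers at (205,165). The right pane shows the chips on the bench at (517,142) and the scraper standing upright at (445,165). The 3 N wrist load equals the block's weight hanging free.

```bash
python3 -c "
from h import *
lean();print(finish_job())"
```

```text
t 21.25 [0.5436 0.1255 0.1311] lean y' 0.005 x' -0.001 F [-0.3 -0.  -2.6] M [-0.05 -0.04  0.01] gap 0.0293 gf 50.0
the job is handed in; nothing more can be done
None
```

I handed the job in at 21.25 s with the three chips wiped off the plate, the scraper standing on the bench past the plate's -y end, and the block held upright about 35 mm above its pocket; no verdict came back, and the keepers were hidden from view, so I take them as pushed back from the block lifting out freely.

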